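Air the bread box

ROBOT

A 7-joint arm with a two-finger parallel gripper is mounted at the origin on the work surface. World frame = base frame: x ahead of the robot, y to its left, z up, the work surface at z = 0. Lengths are in m, angles in rad, forces in N, time in s.
With the tool pointing down it reaches from about 0.4 to 0.85 m from the base axis. Payload 4.5 kg.
Tool frame: the origin (TCP) lies between the finger pads; the fingertips stand 11 mm ahead of it and the grasp point (between the pads) lies 8 mm behind it (r.nose_length is the distance from the TCP to the fingertips, in m); z points along the fingers, y is the line along which they close (so a half turn about z gives the same grasp; the last joint's range is limited). The gripper opens to 88 mm and grips with 3 to 60 N. Pads are 18 mm wide; open, the fingers measure 123 mm over their backs; the gripper's body (75 mm by 187 mm) begins 45 mm behind the grasp point.
Start: joints at [1.331, 0.689, -0.195, 1.565, 0.157, 0.902, -0.215], TCP at [0.169, -0.602, 0.25] pointing down, gripper open.
Joint ranges: [-3.01, 3.01], [-0.46, 2.08], [-1.47, 1.51], [0.13, 2.56], [-1, 4.14], [0.04, 2.09], [-2.66, 2.66]. Speed limits (rad/s): [2.57, 2.57, 3.14, 3.14, 3.14, 3.14, 3.14].

INTERFACE

Orientations are given as a unit quaternion [x, y, z, w].
In Python, from plant import get_state, snapshot, camera_model, r gives the robot as it stands.
- The arm moves only by the shell command python3 -m inch 'ROWS' [FORCE]. ROWS is text: rows parted by semicolons, each of 7 numbers parted by spaces: the opening, from -1 (shut) to 1 (fully open), then the shift along the tool's x, y, z in m, then the turn, a rotation vector about the tool's x, y, z in rad. A call has 1 to 20 rows; each row shifts and turns the commanded pose from where the row before left it, along the tool's axes as they then stand; what a row does not reach is not made up. A row lasts 1/12 s, in which the tool goes at most 41.7 mm and 7.16 degrees, less where a joint would pass 70% of its speed; a pose out of reach is approached as far as the arm can. A call is refused whole if a number of a shift passes 0.0417 or a number of a turn 0.125, either way. A call with a gripper value outside its range is refused whole. The fingers move at their own pace and stop on an object; FORCE is the grip in N (left out, the last holds). Time passes only in rows, so rows that do not move let the fingers close. It gives the time, the measured TCP pose, the force, the opening and the grip force at its end, in the units of the state.
- get_state(): the state, without advancing time (a new reading comes with each control period).
- snapshot(name): name is "side" or "top"; returns (picture, depth): 480x640x3 uint8, red, green, blue; 480x640 float32, m along the optical axis (not along the pixel's ray), 0 where there is no reading.
- camera_model(name): a dict with "intrinsics" (3x3 intrinsics, pixels), "dist" ([k1, k2, p1, p2, k3] as OpenCV has them; the pictures are not rectified), "view" (4x4, takes a point from world to camera coordinates). Camera axes: x right, y down, z forward; pixel columns grow to the right and rows downward; lengths in m; the calibration is good to about 2 mm. A picture is of the moment at which its call begins. camera_model takes no time and is no camera call.
- r.finish_job(): hands the job in; it is judged then, once.
The state is a dict: "clock": time; "q": joint angles; "qd": joint speeds; "joint_torque": joint torques, N m; "tool_pos": TCP position; "eef_rot": TCP orientation; "contact_force": force on the tool from outside, world axes, zero at the start; "moment": the same for the moment, N m; "opening": opening from 0.0 (shut) to 1.0 (fully open); "finger_force": force on a finger pad.
Only numpy, scipy, OpenCV 4.12 (cv2) and the standard library are available. Lean on these libraries where they do the work, as an engineer would, in place of code of your own. Each camera call takes 0.05 s, during which the arm holds its last target. There are 200 camera calls.

TASK

Air the rolls in the low, wide bread box: with the fingertips press its front pedal right down so that the lid stands fully open, and keep it open for a good three seconds. Then let the pedal come up slowly so that the lid eases shut without slamming, and leave it closed. Work the lid only by its pedal, and leave the taller bin, the tumbler, the bottle and the jar alone.

Things in the scene. Friction and masses are not known exactly. Their poses are not given: they have to be found in the camera images.
- bread_box: Low, wide white box, fixed, 200 deep (x) by 240 wide (y) by 120 high, flat steel lid hinged on its far (+x) top edge. Origin at the centre of its underside, z up; its -x is its front (towards the robot, turned up to 0.32 rad). A steel yoke lever, pivoted half-way along the sides 60 above the worktop, runs round the front (crossbar 130 ahead of the box centre) and carries the pedal.
- bread_pedal (a point): Centre of the upper face of the bread box pedal, a steel plate 42 long (box x) by 44 wide (box y), 8 thick, about 190 in front of the box centre. At rest about 100 above the worktop, sloping 10 degrees, front end higher; pressed it goes almost straight down by 53 (sideways drift under 8) to a hard stop at 47. The point moves with the pedal.
- bread_lever (a joint): Angle of the bread box pedal lever, rad: 0 at rest (up), 0.28 pressed right down on its stop. Pressing takes about 3 to 10 N. Nothing holds the pedal down: let go, it springs up with the weight of the lid, and the lid slams.
- bread_lid (a joint): Angle of the bread box's lid, rad: 0 shut, 1.0 fully open. Rigidly linked to the pedal: 3.57 times the lever angle, about 0.019 rad per mm of pedal travel, so a fingertip that rises at 30 mm/s lets the lid down at about 0.57 rad/s.
- bread_lid_edge (a point): Middle of the bread lid's free front edge, on its upper face, 205 from its hinge; 126 above the worktop when shut, about 295 when open.
- tall_box: The taller, narrower bin of the same kind, not to be worked: white plastic, fixed, 150 deep by 150 wide by 210 high. Origin at the centre of its underside, its own -x is its front. The two boxes stand side by side and may swap places.
- tall_pedal (a point): Centre of the upper face of the tall bin's pedal (42 by 45), 170 in front of that bin's centre, about 96 above the worktop. Leave alone.
- tall_lid (a joint): Angle of the tall bin's lid, rad: 0 shut. Must stay shut.
- tumbler_mid (a point): Centre, half-way up, of a loose steel tumbler, 64 across and 85 high, standing between the two pedals. Leave alone.
- bottle_mid (a point): Centre, half-way up, of a loose white bottle, 66 across and 190 high, at the left. Leave alone.
- jar_mid (a point): Centre, half-way up, of a loose amber glass jar, 72 across and 100 high, at the right. Leave alone.
Mind the look-alikes: they are no part of the job. Of the things like the part that bears bottle_mid, leave any that is turquoise; of the rest the larger one is meant.

How it is judged:
On the way, in this order (a step that is already met when the one before it is completed fails the run):
1. the bread lid has stood fully open (over 0.92 rad) for 2.5 s without a break (value of joint bread_lid above 0.92 rad), for 2.5 s.
2. the bread lid is shut again (value of joint bread_lid below 0.04 rad), for 0.2 s.
At the end, for the whole second after the job is handed in: The bread lid is shut and at rest (under 0.04 rad), after having stood open; the tall bin is shut; tumbler, bottle and jar stand within 20 mm of where they were (value of joint each of bread_lid, tall_lid below 0.04 rad and velocity of joint bread_lid between -0.05 and 0.05 rad/s and angle between each of tumbler_mid, bottle_mid, jar_mid's own z axis and vertical below 0.15 rad and distance of each of tumbler_mid, bottle_mid, jar_mid from where it was at the start of the episode below 0.02 m); the robot touches nothing.
It fails at once if the bread lid slams: it closes faster than 1.5 rad/s within the last 0.35 rad before shut (value of joint bread_lid below 0.35 rad and velocity of joint bread_lid below -1.5 rad/s).
It fails at once if the bread lid itself is pushed or lifted by the robot (contact force between any of the fingers, the arm and bread_lid above 1 N).
It fails at once if the tall bin's lid is opened (value of joint tall_lid above 0.1 rad).
It fails at once if the tumbler, bottle or jar is moved, lifted or tipped (distance of any of tumbler_mid, bottle_mid, jar_mid from where it was at the start of the episode above 0.02 m).
It also fails if it takes over 45 s, if anything falls off the work surface, if the arm or the gripper's body presses on something with over 40 N, if the wrist force passes 120 N, or if a joint passes its speed limit or range.

## Working session

There is one attempt and no reset: what is moved stays moved. The work goes in short steps, Python scripts to look and compute and a shell command to move; the robot and the scene stay as the last step left them, time stands still between calls to the robot, and variables do not carry over. Pictures are saved under pics/ and viewed, at most 10 in all, crops included, and the job is handed in when it is done.

```bash
mkdir -p pics
python3 - <<'E'
from plant import get_state,snapshot,camera_model,r
import cv2,numpy as np
s=get_state();print(s['clock'],s['tool_pos'],s['eef_rot'],s['opening'],r.nose_length)
for n in('side','top'):
    p,d=snapshot(n);cv2.imwrite(f'pics/{n}0.png',p[...,::-1]);np.save(f'pics/{n}0.npy',d)
    m=camera_model(n);print(n,m)
E
```

```text
0.0 [ 0.16879764 -0.60113366  0.2489106 ] [ 9.90640414e-01  1.36494429e-01 -1.77489337e-04 -8.99457219e-04] 0.9987343446232896 0.011
side {'intrinsics': array([[593.968486  ,   0.        , 308.67539581],
       [  0.        , 593.968486  , 231.88595155],
       [  0.        ,   0.        ,   1.        ]]), 'dist': array([-0.00302794,  0.        ,  0.        ,  0.        ,  0.        ]), 'view': array([[ 0.99649865, -0.08221778,  0.01518821, -0.61829531],
       [-0.05420926, -0.77364839, -0.63129195,  0.12554413],
       [ 0.06365376,  0.62825823, -0.77539654,  1.57714982],
       [ 0.        ,  0.        ,  0.        ,  1.        ]])}
top {'intrinsics': array([[602.9921272 ,   0.        , 323.2175666 ],
       [  0.        , 602.9921272 , 238.58348849],
       [  0.        ,   0.        ,   1.        ]]), 'dist': array([0.04950917, 0.        , 0.        , 0.        , 0.        ]), 'view': array([[-1.02668174e-03, -9.99872890e-01,  1.59106891e-02,
        -1.56058903e-03],
       [-9.93952880e-01, -7.26692725e-04, -1.09805026e-01,
         6.17477549e-01],
       [ 1.09802631e-01, -1.59272100e-02, -9.93825793e-01,
         1.66452851e+00],
       [ 0.00000000e+00,  0.00000000e+00,  0.00000000e+00,
         1.00000000e+00]])}
```

View pics/top0.png

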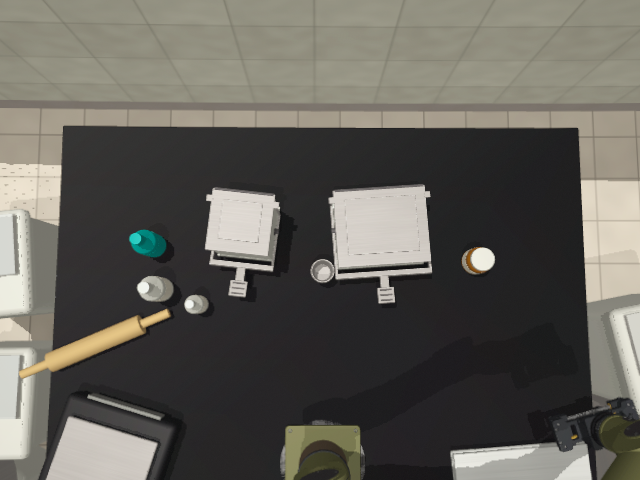

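View pics/side0.png

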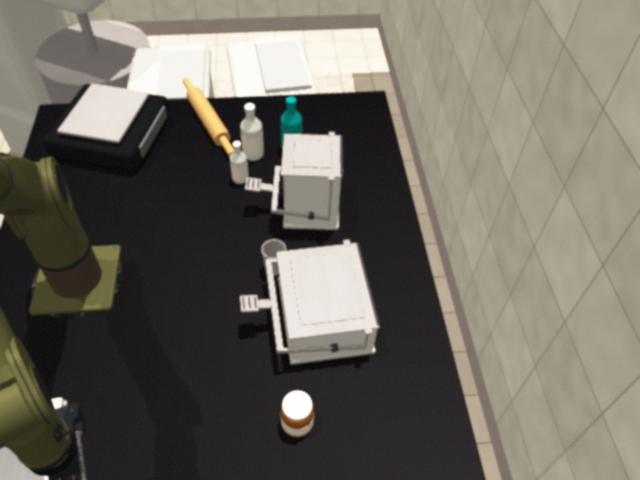

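The top view shows the tall bin at (242,225) with its pedal at (238,288), and the low, wide bread box at (381,225) with its pedal at (386,291). The tumbler is at (322,270), the jar at (478,260), and the bottles at (155,289), (196,304) and a turquoise one at (148,243). In the side view the bread pedal is at (249,303).

Two things could be the pedal: (386,291), on the wide low box, and (238,288), on the tall bin. I choose (386,291) and check it in a crop.

```bash
cat > h.py <<'E'
import cv2,numpy as np
from plant import camera_model
def ray(n,uv):
    m=camera_model(n);x=cv2.undistortPoints(np.array([[uv]],float),m['intrinsics'],m['dist'])[0,0]
    R=m['view'][:3,:3];t=m['view'][:3,3];return -R.T@t,R.T@np.r_[x,1]
def onz(n,uv,z):
    o,d=ray(n,uv);return o+d*(z-o[2])/d[2]
def dep(n,uv,D):
    o,d=ray(n,uv);return o+d*D
def tri(a,b):
    (o,d),(p,e)=ray('top',a),ray('side',b)
    s=np.linalg.lstsq(np.c_[d,-e],p-o,rcond=None)[0]
    A,B=o+s[0]*d,p+s[1]*e;return (A+B)/2,np.linalg.norm(A-B)
E
python3 - <<'E'
from h import *
np.set_printoptions(precision=4,suppress=True)
t=cv2.imread('pics/top0.png');D=np.load('pics/top0.npy');s=cv2.imread('pics/side0.png');S=np.load('pics/side0.npy')
def cen(im,D,n,x0,x1,y0,y1,zlo=.06,zhi=.14):
    P=[];U=[]
    for v in range(y0,y1):
        for u in range(x0,x1):
            if im[v,u].min()>70 and D[v,u]>0:
                p=dep(n,(u,v),D[v,u])
                if zlo<p[2]<zhi:P.append(p);U.append((u,v))
    P=np.array(P);U=np.array(U);rc=cv2.minAreaRect(P[:,:2].astype(np.float32)*1000)
    print(n,len(P),'px',U.mean(0),cv2.minAreaRect(U.astype(np.float32)),'\n xyz',P.mean(0),P.min(0),P.max(0),'rect mm',rc);return np.array(cv2.minAreaRect(U.astype(np.float32))[0])
a=cen(t,D,'top',370,402,288,310);b=cen(s,S,'side',235,259,290,318)
print('tri',tri(a,b))
cen(t,D,'top',330,436,180,262,.11,.14) # lid
cen(t,D,'top',333,433,262,281,.06,.12) # crossbar
cen(t,D,'top',308,337,257,285,.03,.1) # tumbler
cen(t,D,'top',225,252,280,300)
c=np.hstack([cv2.resize(t[170:320,300:440],None,fx=3,fy=3),cv2.resize(s[230:380,230:350],None,fx=3,fy=3)])
cv2.imwrite('pics/crop0.png',c)
E
```

```text
top 240 px [385.8333 294.9667] ((386.0, 295.0), (14.0, 16.0), 90.0) 
 xyz [ 0.4583 -0.1684  0.0996] [ 0.4394 -0.1907  0.0872] [ 0.4772 -0.1467  0.1134] rect mm ((458.3318786621094, -168.71115112304688), (37.743438720703125, 43.99898147583008), 0.13443471491336823)
side 304 px [248.8487 302.9803] ((249.0, 303.0), (16.0, 18.0), 90.0) 
 xyz [ 0.4611 -0.171   0.0993] [ 0.4399 -0.1937  0.086 ] [ 0.4829 -0.1463  0.1105] rect mm ((461.486572265625, -169.97837829589844), (43.01384353637695, 47.39321517944336), 0.25402289628982544)
tri (array([ 0.4597, -0.1691,  0.0959]), np.float64(0.003083492788815144))Traceback (most recent call last):
  File "<stdin>", line 15, in <module>
  File "<stdin>", line 9, in cen
  File "h.py", line 9, in dep
    o,d=ray(n,uv);return o+d*D
        ~~~^^^^^^
  File "h.py", line 4, in ray
    m=camera_model(n);x=cv2.undistortPoints(np.array([[uv]],float),m['intrinsics'],m['dist'])[0,0]
ValueError: time passes only in moves, steps and waits
```

```bash
sed -i 's/^def ray/import functools\ncamera_model=functools.lru_cache(camera_model)\ndef ray/' h.py
python3 - <<'E'
from h import *
np.set_printoptions(precision=4,suppress=True)
t=cv2.imread('pics/top0.png');D=np.load('pics/top0.npy');s=cv2.imread('pics/side0.png')
def cen(k,x0,x1,y0,y1,zlo,zhi):
    P=np.array([p for v in range(y0,y1) for u in range(x0,x1) if t[v,u].min()>60 and D[v,u]>0 for p in [dep('top',(u,v),D[v,u])] if zlo<p[2]<zhi])
    print(k,len(P),P.mean(0),P.min(0),P.max(0),cv2.minAreaRect(P[:,:2].astype(np.float32)*1000))
cen('lid',330,436,180,275,.115,.14)
cen('bar',333,433,262,283,.06,.112)
cen('tumbler',308,337,257,285,.03,.1)
cen('tallpedal',225,252,280,300,.06,.14)
c=np.hstack([cv2.resize(t[170:320,300:440],None,fx=3,fy=3),cv2.resize(s[230:380,230:350],None,fx=3,fy=3)])
cv2.imwrite('pics/crop0.png',c)
E
```

```text
lid 7215 [ 0.6438 -0.1557  0.1272] [ 0.5314 -0.286   0.1151] [ 0.7571 -0.0183  0.14  ] ((644.7664184570312, -156.98263549804688), (211.0716552734375, 268.7593688964844), 3.9501750469207764)
bar 686 [ 0.5174 -0.1589  0.0873] [ 0.4932 -0.2945  0.0682] [ 0.5483 -0.0271  0.1026] ((520.6978149414062, -160.78370666503906), (55.03154373168945, 267.3680114746094), 0.03219318762421608)
tumbler 222 [ 0.5314 -0.0057  0.0721] [ 0.4937 -0.0359  0.0302] [0.5629 0.0324 0.0936] ((526.4891357421875, -4.512752532958984), (61.86013412475586, 74.72347259521484), 10.682500839233398)
tallpedal 270 [0.4779 0.2276 0.0964] [0.4558 0.2034 0.0857] [0.4991 0.2521 0.1082] ((478.3163146972656, 227.50001525878906), (45.74260330200195, 43.33910369873047), 83.56846618652344)
```

View pics/crop0.png

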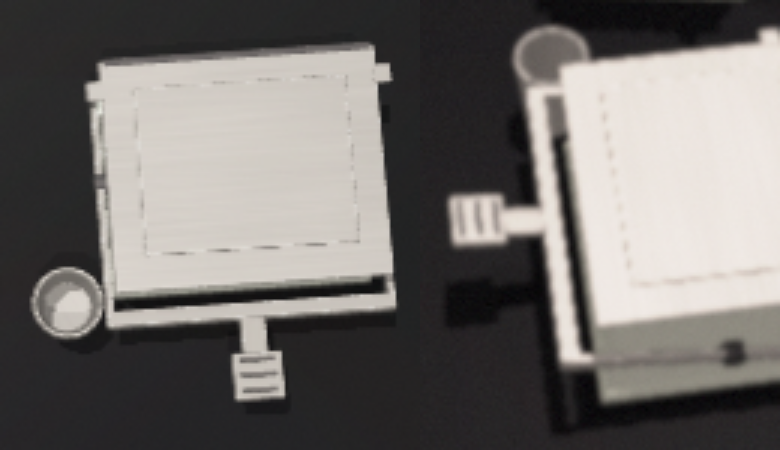

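The crop confirms the wide box with its single pedal. The pedal centre is about (0.459, -0.169, 0.099), the box yaw is about 0.07 rad, and the tumbler is about 0.16 m to the left. These match the given geometry: 190 ahead of the box centre and about 100 high.

```bash
python3 -m inch '-1 0 0 0 0 0 0.1;-1 0 0 0 0 0 0.1;-1 .020 -.0258 0 0 0 0;-1 .020 -.0258 0 0 0 0;-1 .020 -.0258 0 0 0 0;-1 .020 -.0258 0 0 0 0;-1 .020 -.0258 0 0 0 0;-1 .020 -.0258 0 0 0 0;-1 .020 -.0258 0 0 0 0;-1 .020 -.0258 0 0 0 0;-1 .020 -.0258 0 0 0 0;-1 .020 -.0258 0 0 0 0;-1 .020 -.0258 0 0 0 0;-1 .020 -.0258 0 0 0 0;-1 .020 -.0258 0 0 0 0;-1 .020 -.0258 0 0 0 0;-1 .020 -.0258 0 0 0 0;-1 .020 -.0258 0 0 0 0' 20
cat > st.py <<'E'
from plant import get_state
import numpy as np
from scipy.spatial.transform import Rotation as R
s=get_state();M=R.from_quat(s['eef_rot']).as_matrix();np.set_printoptions(precision=4,suppress=True)
T=np.array([.459,-.169,.099])-M[:,2]*.011
print(s['clock'],'tip z',(np.array(s['tool_pos'])+M[:,2]*.011),'F',np.array(s['contact_force']),'to pedal (tool axes)',M.T@(T-s['tool_pos']),'yaw',np.arctan2(M[1,0],M[0,0]),'open',s['opening'])
E
python3 st.py
```

```text
clock: 1.6
tool_pos: [0.4582, -0.1649, 0.2495]
eef_rot: [0.999, 0.037, -0.0, -0.0]
contact_force: [0.0, -0.4, -0.1]
opening: 0.007
finger_force: 0.0
1.6 tip z [ 0.4581 -0.1649  0.2385] F [ 0.0421 -0.4071 -0.0659] to pedal (tool axes) [0.0006 0.0042 0.1395] yaw 0.07391708125551227 open 0.00677388747099757
```

```bash
python3 -m inch '-1 0 .002 .016 0 0 0;-1 0 .002 .016 0 0 0;-1 0 0 .016 0 0 0;-1 0 0 .016 0 0 0;-1 0 0 .016 0 0 0;-1 0 0 .016 0 0 0;-1 0 0 .016 0 0 0;-1 0 0 .010 0 0 0;-1 0 0 0 0 0 0'; python3 st.py
python3 - <<'E'
from plant import snapshot
import cv2,numpy as np
a=snapshot('side')[0][230:380,180:380,::-1]
cv2.imwrite('pics/c1.png',cv2.resize(a,None,fx=4,fy=4))
E
```

```text
clock: 2.35
tool_pos: [0.4568, -0.1699, 0.1258]
eef_rot: [0.999, 0.037, -0.002, -0.001]
contact_force: [-0.5, -0.1, -0.6]
opening: 0.007
finger_force: 0.0
2.35 tip z [ 0.4567 -0.1699  0.1148] F [-0.4963 -0.0723 -0.6073] to pedal (tool axes) [ 0.0024 -0.0007  0.0158] yaw 0.07413592625101811 open 0.00677311031321046
```

View pics/c1.png

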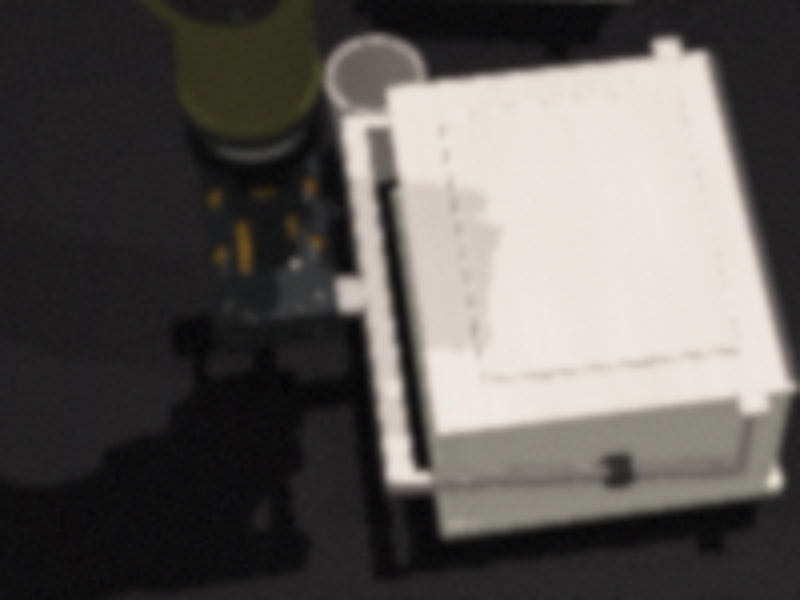

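The gripper (270,270 in the crop) stands over the pedal and clear of the tumbler (375,75). The lid is shut. I press in slow steps.

```bash
python3 -m inch '-1 0 0 .004 0 0 0;-1 0 0 .004 0 0 0;-1 0 0 .004 0 0 0;-1 0 0 .004 0 0 0;-1 0 0 .004 0 0 0;-1 0 0 .004 0 0 0;-1 0 0 .004 0 0 0;-1 0 0 .004 0 0 0;-1 0 0 0 0 0 0'; python3 st.py
```

```text
clock: 3.15
tool_pos: [0.4559, -0.1707, 0.0953]
eef_rot: [0.999, 0.037, -0.002, -0.0]
contact_force: [-3.2, -0.5, 4.5]
opening: 0.005
finger_force: 2.2
3.15 tip z [ 0.4559 -0.1707  0.0843] F [-3.173  -0.509   4.4675] to pedal (tool axes) [ 0.0032 -0.0014 -0.0147] yaw 0.07305463220323664 open 0.004860327347957325
```

```bash
python3 -m inch '-1 0 0 .004 0 0 0;-1 0 0 .004 0 0 0;-1 0 0 .004 0 0 0;-1 0 0 .004 0 0 0;-1 0 0 .004 0 0 0;-1 0 0 .004 0 0 0;-1 0 0 .004 0 0 0;-1 0 0 .004 0 0 0;-1 0 0 .003 0 0 0;-1 0 0 .001 0 0 0;-1 0 0 0 0 0 0'; python3 st.py
python3 - <<'E'
from plant import snapshot
import cv2,numpy as np
a=snapshot('side')[0][200:400,180:420,::-1]
cv2.imwrite('pics/c2.png',cv2.resize(a,None,fx=3,fy=3))
D=snapshot('top')[1]
from h import *
P=np.array([dep('top',(u,v),D[v,u]) for v in range(120,262) for u in range(340,425,3) if D[v,u]>0])
P=P[(P[:,2]>.14)&(P[:,0]>.55)]
if len(P): print(P[:,2].max(),np.arctan(-np.polyfit(P[:,0],P[:,2],1)[0]),len(P))
E
```

```text
clock: 4.07
tool_pos: [0.4581, -0.1705, 0.0597]
eef_rot: [0.999, 0.037, 0.0, 0.0]
contact_force: [-3.1, -0.3, 3.3]
opening: 0.004
finger_force: 1.9
4.0667 tip z [ 0.4581 -0.1705  0.0487] F [-3.0651 -0.2801  3.3171] to pedal (tool axes) [ 0.001  -0.0014 -0.0503] yaw 0.07386393575552913 open 0.004270841117909671
0.3000978014900655 0.9665681798342015 898
```

View pics/c2.png

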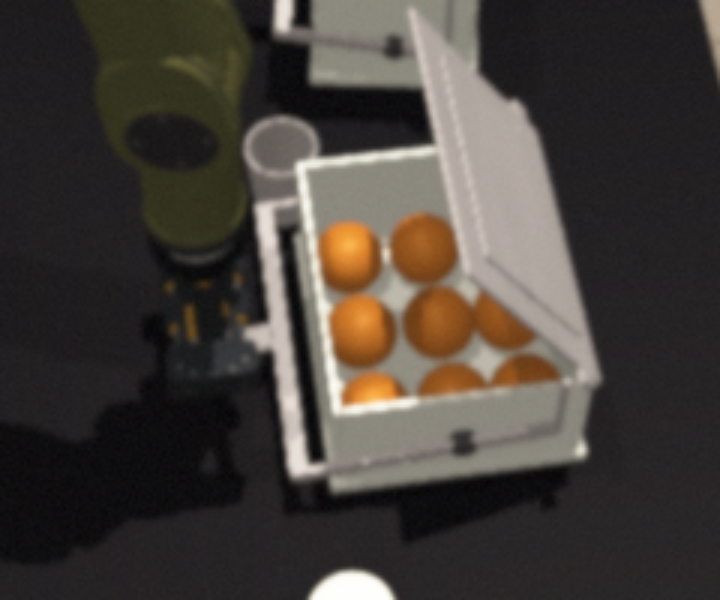

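The lid stands at about 0.97 rad with the rolls in view, and the tumbler (282,150) is untouched. I press the last millimetres onto the stop and hold.

```bash
python3 -m inch '-1 0 0 .002 0 0 0;-1 0 0 .001 0 0 0;-1 0 0 0 0 0 0;-1 0 0 0 0 0 0'; python3 st.py
```

```text
clock: 4.5
tool_pos: [0.458, -0.1705, 0.0591]
eef_rot: [0.999, 0.037, 0.001, 0.0]
contact_force: [-7.4, 2.0, 32.5]
opening: 0.003
finger_force: 16.3
4.5 tip z [ 0.458  -0.1705  0.0481] F [-7.3878  2.0327 32.5122] to pedal (tool axes) [ 0.0012 -0.0013 -0.0508] yaw 0.0738808850689351 open 0.0032975620181299272
```

```bash
Z='-1 0 0 0 0 0 0'; python3 -m inch '-1 0 0 -.001 0 0 0;-1 0 0 0 0 0 0;-1 0 0 0 0 0 0;-1 0 0 0 0 0 0;-1 0 0 0 0 0 0;-1 0 0 0 0 0 0;-1 0 0 0 0 0 0;-1 0 0 0 0 0 0;-1 0 0 0 0 0 0;-1 0 0 0 0 0 0;-1 0 0 0 0 0 0;-1 0 0 0 0 0 0;-1 0 0 0 0 0 0;-1 0 0 0 0 0 0;-1 0 0 0 0 0 0;-1 0 0 0 0 0 0;-1 0 0 0 0 0 0;-1 0 0 0 0 0 0;-1 0 0 0 0 0 0;-1 0 0 0 0 0 0'
python3 -m inch '-1 0 0 0 0 0 0;-1 0 0 0 0 0 0;-1 0 0 0 0 0 0;-1 0 0 0 0 0 0;-1 0 0 0 0 0 0;-1 0 0 0 0 0 0;-1 0 0 0 0 0 0;-1 0 0 0 0 0 0;-1 0 0 0 0 0 0;-1 0 0 0 0 0 0;-1 0 0 0 0 0 0;-1 0 0 0 0 0 0;-1 0 0 0 0 0 0;-1 0 0 0 0 0 0;-1 0 0 0 0 0 0;-1 0 0 0 0 0 0;-1 0 0 0 0 0 0;-1 0 0 0 0 0 0'
python3 - <<'E'
from plant import snapshot
from h import *
D=snapshot('top')[1]
P=np.array([dep('top',(u,v),D[v,u]) for v in range(120,262) for u in range(340,425,3) if D[v,u]>0])
P=P[(P[:,2]>.14)&(P[:,0]>.55)]
print(P[:,2].max(),np.arctan(-np.polyfit(P[:,0],P[:,2],1)[0]),len(P))
E
```

```text
clock: 6.17
tool_pos: [0.458, -0.1705, 0.0593]
eef_rot: [0.999, 0.037, 0.001, 0.0]
contact_force: [-6.0, 1.6, 22.3]
opening: 0.004
finger_force: 11.3
clock: 7.67
tool_pos: [0.458, -0.1705, 0.0593]
eef_rot: [0.999, 0.037, 0.001, 0.0]
contact_force: [-5.8, -0.1, 21.8]
opening: 0.004
finger_force: 11.3
0.30445130784960295 0.9687968707438939 900
```

The lid held at its stop for over 3 s. Now I ease it up at about 24 mm/s.

```bash
python3 -m inch '-1 0 0 -.002 0 0 0;-1 0 0 -.002 0 0 0;-1 0 0 -.002 0 0 0;-1 0 0 -.002 0 0 0;-1 0 0 -.002 0 0 0;-1 0 0 -.002 0 0 0;-1 0 0 -.002 0 0 0;-1 0 0 -.002 0 0 0;-1 0 0 -.002 0 0 0;-1 0 0 -.002 0 0 0;-1 0 0 -.002 0 0 0;-1 0 0 -.002 0 0 0;-1 0 0 -.002 0 0 0;-1 0 0 -.002 0 0 0;-1 0 0 -.002 0 0 0;-1 0 0 -.002 0 0 0;-1 0 0 -.002 0 0 0;-1 0 0 -.002 0 0 0'; python3 st.py
```

```text
clock: 9.22
tool_pos: [0.4584, -0.1705, 0.094]
eef_rot: [0.999, 0.037, 0.0, 0.0]
contact_force: [3.9, 1.0, 3.5]
opening: 0.007
finger_force: 2.0
9.2167 tip z [ 0.4584 -0.1705  0.083 ] F [3.9444 1.0312 3.5337] to pedal (tool axes) [ 0.0007 -0.0015 -0.016 ] yaw 0.07381509708424065 open 0.006868563230496366
```

```bash
python3 -m inch '-1 0 0 -.0015 0 0 0;-1 0 0 -.0015 0 0 0;-1 0 0 -.0015 0 0 0;-1 0 0 -.0015 0 0 0;-1 0 0 -.0015 0 0 0;-1 0 0 -.0015 0 0 0;-1 0 0 -.0015 0 0 0;-1 0 0 -.0015 0 0 0;-1 0 0 -.0015 0 0 0;-1 0 0 -.0015 0 0 0;-1 0 0 -.0015 0 0 0;-1 0 0 -.0015 0 0 0;-1 0 0 -.0015 0 0 0;-1 0 0 -.0015 0 0 0;-1 0 0 -.0015 0 0 0;-1 0 0 -.0015 0 0 0;-1 0 0 -.0015 0 0 0;-1 0 0 -.0015 0 0 0'; python3 st.py
```

```text
clock: 10.72
tool_pos: [0.4571, -0.1704, 0.1206]
eef_rot: [0.999, 0.037, -0.001, -0.0]
contact_force: [-0.8, -0.2, 0.1]
opening: 0.004
finger_force: 0.0
10.7167 tip z [ 0.4571 -0.1704  0.1096] F [-0.7652 -0.1987  0.0669] to pedal (tool axes) [ 0.002  -0.0013  0.0106] yaw 0.07358682325301397 open 0.004399512187909496
```

Contact is free. I lift clear and check the scene.

```bash
python3 -m inch '-1 0 0 -.005 0 0 0;-1 0 0 -.015 0 0 0;-1 0 0 -.02 0 0 0;-1 0 0 -.02 0 0 0;-1 0 0 -.02 0 0 0;-1 0 0 -.02 0 0 0;-1 0 0 -.01 0 0 0;-1 0 0 0 0 0 0;-1 0 0 0 0 0 0;-1 0 0 0 0 0 0;-1 0 0 0 0 0 0'
python3 - <<'E'
from plant import snapshot
from h import *
D=snapshot('top')[1];D0=np.load('pics/top0.npy')
print('lid depth change mm',1e3*np.nanmedian((D-D0)[190:250,345:420]))
p=snapshot('side')[0][...,::-1];q=cv2.imread('pics/side0.png')
print('mean diff tumbler,bottle,jar,tall', [float(cv2.absdiff(p,q)[a:b,c:d].mean().round(1)) for a,b,c,d in((238,262,262,288),(100,160,240,265),(388,440,278,318),(130,230,245,345))])
cv2.imwrite('pics/end.png',p)
E
```

```text
clock: 11.63
tool_pos: [0.4573, -0.1702, 0.2298]
eef_rot: [0.999, 0.037, -0.001, -0.0]
contact_force: [-0.0, -0.3, -1.3]
opening: 0.004
finger_force: 0.0
lid depth change mm -0.062406063
mean diff tumbler,bottle,jar,tall [2.0, 18.9, 1.4, 6.8]
```

View pics/end.png

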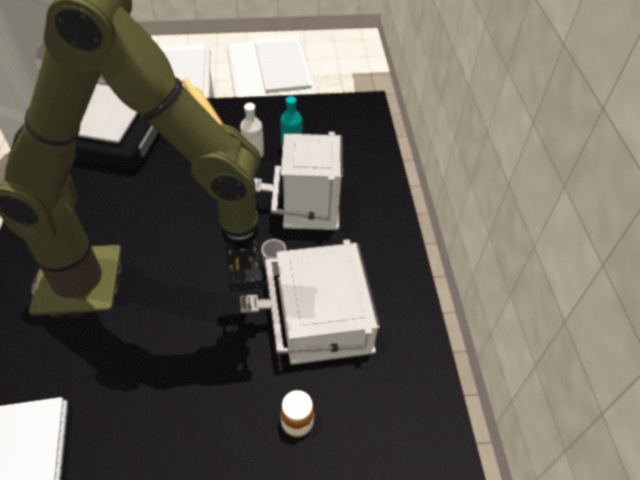

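The lid is shut and the pedal is up at (249,303). The tumbler (274,250), jar (297,413), bottle (251,130) and tall bin are where they were; the bottle's image difference comes from the arm covering it. The gripper is clear, so I hand in.

```bash
python3 -c "
from plant import r
print(r.finish_job())"
```

```text
the job is handed in; nothing more can be done
None
```

I pressed the bread box pedal to its stop, held the lid open for over 3 s (about 0.97 rad measured), eased it shut without a slam and handed the job in at about 12 s; the last pictures show both lids shut and the tumbler, bottle and jar where they were, but no verdict was returned.

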